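# Pin the swivel lid onto the garlic keeper

### The arm

A 6-joint arm with a two-finger parallel gripper is mounted at the origin on a cart in front of the work surface, level with it; the furniture and walls round the work are solid. World frame = base frame: x ahead of the robot, y to its left, z up, the work surface at z = 0. Lengths are in m, angles in degrees, forces in N, time in s.
With the tool pointing down it reaches from about 0.3 to 0.75 m from the base axis. Payload 8.5 kg.
Tool frame: the origin (TCP) lies at the very end of the fingers, on their centre line; the grasp point (between the pads) lies 19 mm behind it; y points along the fingers, z is the direction in which the jaws open and shut, and the axes are right-handed (so a half turn about y gives the same grasp; the last joint's range is limited). The gripper opens to 85 mm and grips with 20 to 120 N. Pads are 22 mm wide; open, the fingers measure 114 mm over their backs; the gripper's body (76 mm by 85 mm) begins 54 mm behind the grasp point. The pads swing forward as they close: fully open they stand 13 mm farther back than shut.
Start: joints at [-85.617, 21.807, 74.336, -0, 83.858, -12.336], TCP at [0.158, -0.527, 0.209] pointing down, gripper open.
Joint ranges: [-178.18, 178.18], [-50.72, 133.34], [12.68, 142.11], [-81.47, 261.47], [9.98, 163.14], [-165.26, 165.26]. Speed limits (degrees/s): [136.94, 136.94, 180, 180, 180, 180].

### API

Orientations are given as a 3x3 rotation matrix whose columns are the frame's x, y, z axes.
In Python, from rig import env gives the robot as it stands. The module is installed in compiled form; this text tells all that it offers.
- The arm moves only by the tool servo_tool, never from a script. Its argument "rows" is one flat list of numbers, 7 for each row, row after row: the opening, from 0 (shut) to 1 (fully open), then the shift along the world's x, y, z in m, then the turn, a rotation vector about the world's x, y, z in degrees. A call has 1 to 10 rows; each row shifts and turns the commanded pose from where the row before left it; what a row does not reach is not made up. A row lasts 1/12 s, in which the tool goes at most 41.7 mm and 7.16 degrees, less where a joint would pass 70% of its speed; a pose out of reach is approached as far as the arm can. A call with a gripper value outside its range is refused whole. The fingers move at their own pace and stop on an object; "force" is the grip in N (left out, the last holds). Time passes only in rows, so rows that do not move let the fingers close. It gives the time, the measured TCP pose, the force and the opening at its end, in the units of the state.
- env.observe(): the state, without advancing time (a new reading comes with each control period).
- env.get_image(name): name is "side" or "top"; returns the picture (420x560x3 uint8, red, green, blue); there is no depth.
- env.camera_model(name): a dict with "camera_matrix" (3x3 intrinsics, pixels), "k1" (the pictures are not rectified: a ray, as slopes to the right and down, at radius r is drawn at 1 + k1 r^2 times it, then the intrinsics apply), "R" (3x3) and "t" (3): a world point X has camera coordinates R X + t. Camera axes: x right, y down, z forward; pixel columns grow to the right and rows downward; lengths in m; the calibration is good to about 2 mm. A picture is of the moment at which its call begins. camera_model takes no time and is no camera call.
- env.close_job(): hands the job in, once; it reports no verdict.
The state is a dict: "time_s": time; "q": joint angles; "qvel": joint speeds; "joint_efforts": joint torques, N m; "position": TCP position; "tool_rot": TCP orientation; "ft_force": force on the tool from outside, world axes, zero at the start; "wrist_torque": the same for the moment, N m; "grip_width": finger opening in m.
Only numpy, scipy, OpenCV 4.12 (cv2) and the standard library are available. Lean on these libraries where they do the work, as an engineer would, in place of code of your own. Each camera call takes 0.05 s, during which the arm holds its last target.

### The job

Put the lid on the open dark-wood garlic box so that it lies flat and covers the box, with the hole in the lid's knuckle over the hole in the box's knuckle. Then drop the round-headed pivot pin (not the stubby square-headed bung) down through both knuckles until its head rests on the lid, and let go.

Things in the scene. Friction and masses are not known exactly. Their poses are not given: they have to be found in the camera images.
- box_hole (a point): centre of the top rim of the 28 mm through hole in the box's knuckle, 70 mm above the worktop. Dark-wood box 120x100x70 mm, open on top, fixed, a garlic bulb inside below the rim. Knuckle: barrel 48 mm across, 20 mm tall, level with the rim at the middle of a short side, 50 mm of air beneath. x runs along the box's length from knuckle to box, whose centre is 78 mm along +x; z up
- lid_grip (a point): centre of the rail handle on the loose lid (dark wood, about 200 g): flat board 120x100x12 mm, no lip, flat on the worktop at first, knuckle barrel at the middle of a short side. Rail in the board's middle: 70 mm long (x), 16 mm wide (y), 28 mm tall above the board. This point is 28 mm above the underside, 12 mm below the rail's top. x points along the lid away from its knuckle; z up
- lid_hole (a point): centre of the lower rim of the 28 mm through hole in the lid's knuckle (barrel 48 mm across, 12 mm tall), level with the lid's underside, 78 mm from the handle's centre along the lid's -x. Axes as the lid's
- pin_head (a point): centre of the loose pivot pin's head (dark wood, 50 g): round, 42 mm across, 24 mm tall. Shaft below: 14 mm across, 50 mm long, tapered tip, 62 mm below this point; z from tip to head. Stands upright in one of two like fixed pale wooden cups (60 mm tall, 48 mm foot, 38 mm top), head on the rim. The other cup holds the bung: 38 mm square head, 22 mm shaft, too short

How it is judged (in metres and radians):
On the way:
1. the lid lies flat on the box with its knuckle hole over the box's, before the pin goes in (horizontal distance between lid_hole and box_hole below 0.016 m and z of lid_hole in the frame of box_hole between -0.004 and 0.006 m and x of lid_grip in the frame of box_hole above 0.05 m and angle between the x axis of lid_grip and the x axis of box_hole, either way round below 0.26 rad and angle between lid_grip's own z axis and vertical below 0.1 rad and distance between pin_head and box_hole above 0.05 m), for 0.2 s.
At the end, for the whole second after the job is handed in: Lid flat on the box (6 degrees, 6 mm), its hole within 16 mm of the box's and in line with the box within 15 degrees; the round-headed pin through both knuckles, upright within 10 degrees, within 14 mm of the box hole's centre, its head down on the lid (6 mm); robot has let go (horizontal distance between lid_hole and box_hole below 0.016 m and z of lid_hole in the frame of box_hole between -0.004 and 0.006 m and x of lid_grip in the frame of box_hole above 0.05 m and angle between the x axis of lid_grip and the x axis of box_hole, either way round below 0.26 rad and angle between lid_grip's own z axis and vertical below 0.1 rad and horizontal distance between pin_head and box_hole below 0.014 m and z of pin_head in the frame of box_hole between 0.018 and 0.03 m and angle between pin_head's own z axis and vertical below 0.17 rad); the robot touches nothing.
It also fails if it takes over 54 s, if anything falls off the work surface, if the arm or the gripper's body presses on something with over 40 N, if the wrist force passes 120 N, or if a joint passes its speed limit or range.

## Working session

There is one attempt and no reset: what is moved stays moved. The work goes in short steps, Python scripts to look and compute and a tool call to move; the robot and the scene stay as the last step left them, time stands still between calls to the robot, and variables do not carry over. Pictures are saved under pics/ and viewed, and the job is handed in when it is done.

Besides the shell and the picture viewer there is one more tool, called by a JSON object that holds its "name" and its "arguments", one argument or row to a line. servo_tool: Moves the arm, as the interface text tells. Its arguments: {"type":"object","properties":{"rows":{"type":"array","items":{"type":"number"}},"force":{"type":"number"}},"required":["rows"]}

```bash
mkdir -p pics; python3 - <<'E'
from rig import env
import cv2
for n in("top","side"):
    im=env.get_image(n);cv2.imwrite(f"pics/{n}0.png",im[:,:,::-1])
    m=env.camera_model(n);print(n,m)
s=env.observe();print(s)
E
```

```text
top {'camera_matrix': array([[501.82698063,   0.        , 277.84614464],
       [  0.        , 501.82698063, 208.17265056],
       [  0.        ,   0.        ,   1.        ]]), 'k1': 0.024068910384565195, 'R': array([[-0.01739722, -0.99954679,  0.02456733],
       [-0.98310625,  0.01262304, -0.18259998],
       [ 0.18220711, -0.02732903, -0.9828803 ]]), 't': array([0.13805755, 0.4900732 , 0.93947418])}
side {'camera_matrix': array([[479.10444472,   0.        , 276.87611964],
       [  0.        , 479.10444472, 213.93217819],
       [  0.        ,   0.        ,   1.        ]]), 'k1': -0.0374168700748418, 'R': array([[-0.92200549, -0.38710611, -0.00739812],
       [-0.24424023,  0.59634285, -0.76467111],
       [ 0.30042068, -0.70322404, -0.64437827]]), 't': array([0.51422421, 0.06994778, 0.95192693])}
{'time_s': 0.1, 'q': array([-8.56175519e+01,  2.18397745e+01,  7.43773900e+01, -8.26037911e-04,
        8.38578968e+01, -1.23361865e+01]), 'qvel': array([ 0.09443985, -0.01306414, -0.11349876, -0.03792233, -0.06020268,
        0.08118704]), 'joint_efforts': array([ 2.82191832e-03, -4.49224198e+01, -2.31655079e+01, -1.99048973e-04,
        3.67552871e-03,  4.82373309e-06]), 'position': array([ 0.15818839, -0.52647552,  0.20886653]), 'tool_rot': array([[-9.57728553e-01, -1.14399393e-04,  2.87673435e-01],
       [-2.87673335e-01,  1.30514209e-03, -9.57727701e-01],
       [-2.65891243e-04, -9.99999142e-01, -1.28288150e-03]]), 'ft_force': array([0.06762759, 0.40015264, 0.00059394]), 'wrist_torque': array([-0.00249719, -0.02891742, -0.01303605]), 'grip_width': 0.08524080162286198}
```

View pics/top0.png

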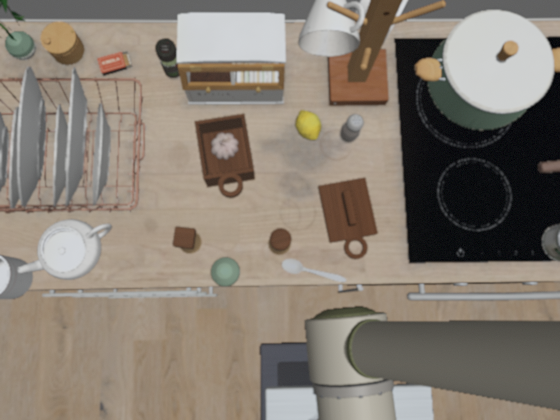

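View pics/side0.png

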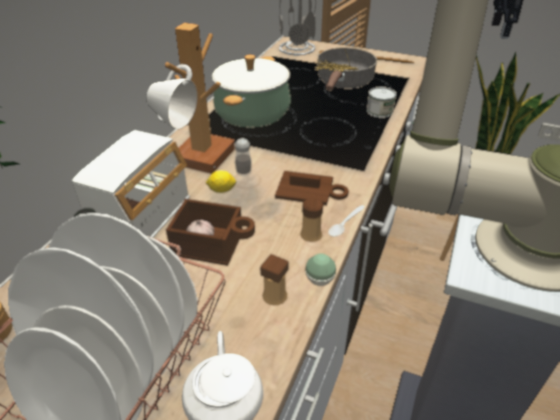

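The top picture shows the box at (225,150), its knuckle at (231,185), the lid at (348,210), its knuckle at (356,246), the round pin at (281,240) and the square bung at (185,238). I'll enlarge it, because there is something faint near (300,180).

```bash
python3 - <<'E'
import cv2
im=cv2.imread("pics/top0.png")
cv2.imwrite("pics/t1.png",cv2.resize(im[100:290,160:410],None,fx=3.2,fy=3.2,interpolation=cv2.INTER_CUBIC)[:600])
im=cv2.imread("pics/side0.png")
cv2.imwrite("pics/s1.png",cv2.resize(im[120:310,150:400],None,fx=3.15,fy=3.15,interpolation=cv2.INTER_CUBIC))
E
```

```text
(no output)
```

View pics/t1.png

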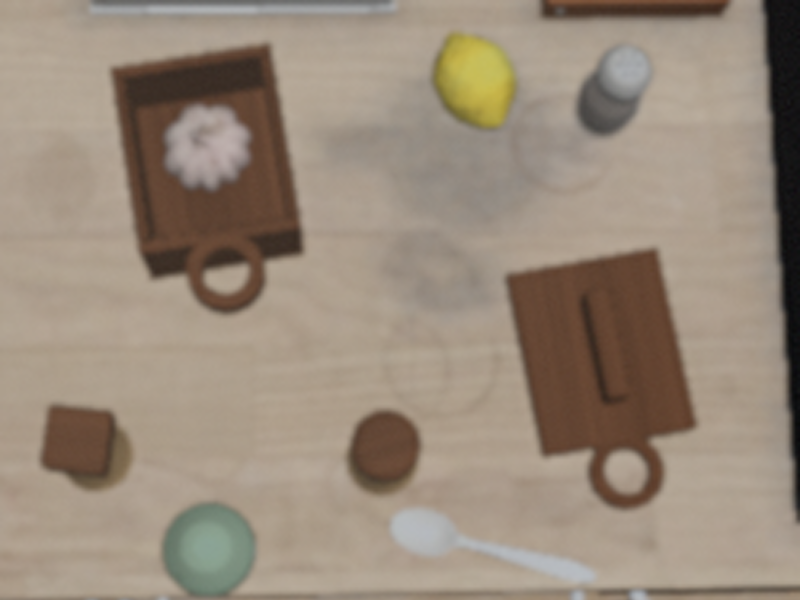

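View pics/s1.png

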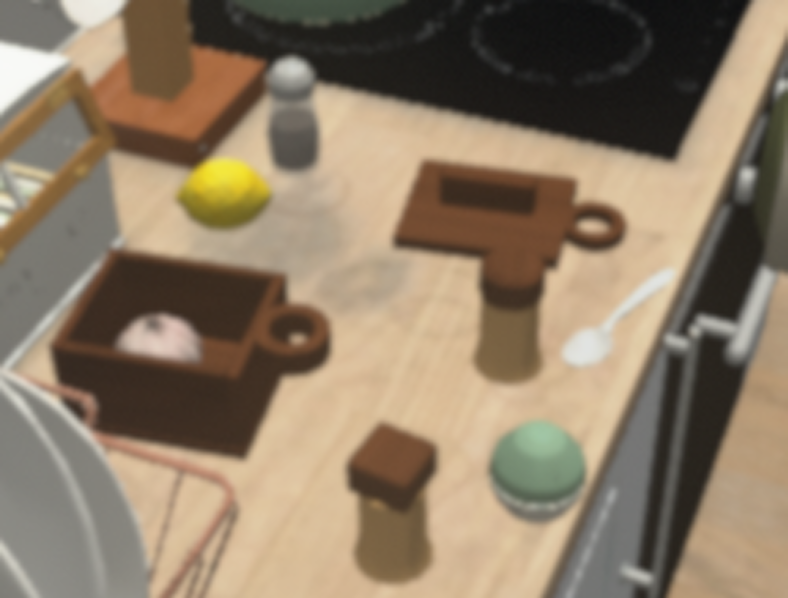

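```bash
cat >h.py <<'E'
from rig import env
import numpy as np,cv2
def ray(n,u,v):
    m=env.camera_model(n);K=m["camera_matrix"]
    d=np.array([(u-K[0,2])/K[0,0],(v-K[1,2])/K[1,1]]);p=d.copy()
    for _ in range(20): p=d/(1+m["k1"]*(p@p))
    return m["R"].T@np.r_[p,1],-m["R"].T@m["t"]
def at(n,u,v,z):
    d,c=ray(n,u,v);return (c+d*(z-c[2])/d[2])[:2]
def proj(n,X):
    m=env.camera_model(n);K=m["camera_matrix"];c=m["R"]@np.array(X)+m["t"];p=c[:2]/c[2];p=p*(1+m["k1"]*(p@p));return K[:2,:2]@p+K[:2,2]
def tri(a,b):
    (d1,c1),(d2,c2)=ray("top",*a),ray("side",*b)
    s=np.linalg.lstsq(np.c_[d1,-d2],c2-c1,rcond=None)[0]
    return (c1+d1*s[0]+c2+d2*s[1])/2,np.linalg.norm(c1+d1*s[0]-c2-d2*s[1])
E
python3 - <<'E'
from h import *
np.set_printoptions(precision=4,suppress=True)
T=lambda x,y:((x+.5)/3.2-.5+160,(y+.5)/3.2-.5+100)
S=lambda x,y:((x+.5)/3.15-.5+150,(y+.5)/3.15-.5+120)
for n,p,z in[("bc1",(112,70),.07),("bc2",(269,45),.07),("bc3",(301,232),.07),("bc4",(145,250),.07),("bhole",(227,271),.07),
 ("lc1",(507,275),.012),("lc2",(656,249),.012),("lc3",(694,427),.012),("lc4",(543,455),.012),("lhole",(627,472),.012),("pin",(386,444),.084),("bung",(78,440),.084),("railA",(597,287),.04),("railB",(620,400),.04)]:
    print(n,at("top",*T(*p),z))
for n,p,z in[("bhole",(297,328),.07),("lhole",(596,225),.012),("pin",(514,262),.084),("bc1",(55,348),.07),("bc2",(113,251),.07),("bc3",(287,278),.07),("bc4",(237,377),.07)]:
    print("side",n,at("side",*S(*p),z))
E
```

```text
bc1 [0.6617 0.2912]
bc2 [0.6771 0.1953]
bc3 [0.5584 0.1767]
bc4 [0.5483 0.2702]
bhole [0.5348 0.2211]
lc1 [0.5438 0.0467]
lc2 [ 0.5597 -0.0496]
lc3 [ 0.4444 -0.0679]
lc4 [0.4281 0.0278]
lhole [ 0.4167 -0.0244]
pin [0.4275 0.1282]
bung [0.4324 0.3059]
railA [ 0.529  -0.0059]
railB [ 0.458 -0.017]
side bhole [0.532  0.2218]
side lhole [ 0.4137 -0.019 ]
side pin [0.4268 0.1289]
side bc1 [0.6579 0.2929]
side bc2 [0.6743 0.1991]
side bc3 [0.5585 0.1812]
side bc4 [0.5455 0.274 ]
```

{"name": "servo_tool", "arguments": {
  "rows": [1, 0.0168, 0.0258, 0, 0, 0, -0.37, 1, 0.0168, 0.0258, 0, 0, 0, -0.37, 1, 0.0168, 0.0258, 0, 0, 0, -0.37, 1, 0.0168, 0.0258, 0, 0, 0, -0.37, 1, 0.0168, 0.0258, 0, 0, 0, -0.37, 1, 0.0168, 0.0258, 0, 0, 0, -0.37, 1, 0.0168, 0.0258, 0, 0, 0, -0.37, 1, 0.0168, 0.0258, 0, 0, 0, -0.37, 1, 0.0168, 0.0258, 0, 0, 0, -0.37, 1, 0.0168, 0.0258, 0, 0, 0, -0.37],
  "force": 40
}}

```text
time_s: 0.93
position: [0.3267, -0.2672, 0.2093]
tool_rot: [[-0.974, -0.0, 0.225], [-0.225, 0.0, -0.974], [0.0, -1.0, -0.0]]
ft_force: [0.7, -0.6, 0.3]
grip_width: 0.085
```

{"name": "servo_tool", "arguments": {
  "rows": [1, 0.0168, 0.0258, 0, 0, 0, -0.37, 1, 0.0168, 0.0258, 0, 0, 0, -0.37, 1, 0.0168, 0.0258, 0, 0, 0, -0.37, 1, 0.0168, 0.0258, 0, 0, 0, -0.37, 1, 0.0168, 0.0258, 0, 0, 0, -0.37, 1, 0.0168, 0.0258, 0, 0, 0, -0.37, 1, 0.0168, 0.0258, -0.02, 0, 0, -0.37, 1, 0.0168, 0.0258, -0.02, 0, 0, -0.37, 1, 0.0168, 0.0258, -0.02, 0, 0, -0.37, 1, 0.0168, 0.0258, -0.02, 0, 0, -0.37]
}}

```text
time_s: 1.77
position: [0.4947, -0.0092, 0.1283]
tool_rot: [[-0.987, -0.0, 0.162], [-0.162, 0.0, -0.987], [0.0, -1.0, -0.0]]
ft_force: [1.0, -0.2, -0.3]
grip_width: 0.0854
```

{"name": "servo_tool", "arguments": {
  "rows": [1, 0, 0, 0, 0, 0, 0, 1, 0, 0, 0, 0, 0, 0, 1, 0, 0, 0, 0, 0, 0]
}}

```text
time_s: 2.02
position: [0.4941, -0.011, 0.1296]
tool_rot: [[-0.987, -0.0, 0.162], [-0.162, -0.0, -0.987], [0.0, -1.0, 0.0]]
ft_force: [-0.3, -0.3, -0.2]
grip_width: 0.0851
```

{"name": "servo_tool", "arguments": {
  "rows": [1, 0, 0, -0.018, 0, 0, 0, 1, 0, 0, -0.018, 0, 0, 0, 1, 0, 0, -0.018, 0, 0, 0, 1, 0, 0, -0.018, 0, 0, 0, 1, 0, 0, -0.018, 0, 0, 0, 1, 0, 0, -0.012, 0, 0, 0, 1, 0, 0, -0.01, 0, 0, 0, 1, 0, 0, 0, 0, 0, 0]
}}

```text
time_s: 2.68
position: [0.4935, -0.0118, 0.0168]
tool_rot: [[-0.987, -0.002, 0.16], [-0.16, 0.0, -0.987], [0.002, -1.0, -0.001]]
ft_force: [-0.3, -0.2, -0.1]
grip_width: 0.0854
```

{"name": "servo_tool", "arguments": {
  "rows": [0, 0, 0, 0, 0, 0, 0, 0, 0, 0, 0, 0, 0, 0, 0, 0, 0, 0, 0, 0, 0, 0, 0, 0, 0, 0, 0, 0, 0, 0, 0, 0, 0, 0, 0, 0, 0, 0, 0, 0, 0, 0, 0, 0, 0, 0, 0, 0, 0, 0, 0, 0, 0, 0, 0, 0, 0, 0, 0, 0, 0, 0, 0, 0, 0, 0, 0, 0, 0, 0]
}}

```text
time_s: 3.52
position: [0.4948, -0.0108, 0.0182]
tool_rot: [[-0.987, 0.002, 0.162], [-0.162, -0.0, -0.987], [-0.002, -1.0, 0.001]]
ft_force: [-1.6, -0.3, 7.5]
grip_width: -0.0001
```

The fingers shut completely (width 0), so the grasp missed. I'll look.

```bash
cat >look.py <<'E'
import sys
from h import *
tag=sys.argv[1]
for n,(x,y,w,h) in (("top",(160,100,250,187)),("side",(150,120,250,187))):
    im=env.get_image(n)[:,:,::-1];cv2.imwrite(f"pics/{n}{tag}_full.png",im)
    cv2.imwrite(f"pics/{n}{tag}.png",cv2.resize(im[y:y+h,x:x+w],None,fx=3.2,fy=3.2,interpolation=cv2.INTER_CUBIC))
print(env.observe()["position"],env.observe()["time_s"])
E
python3 look.py a
```

```text
[ 0.49475089 -0.01082181  0.01814477] 3.6167
```

View pics/topa.png

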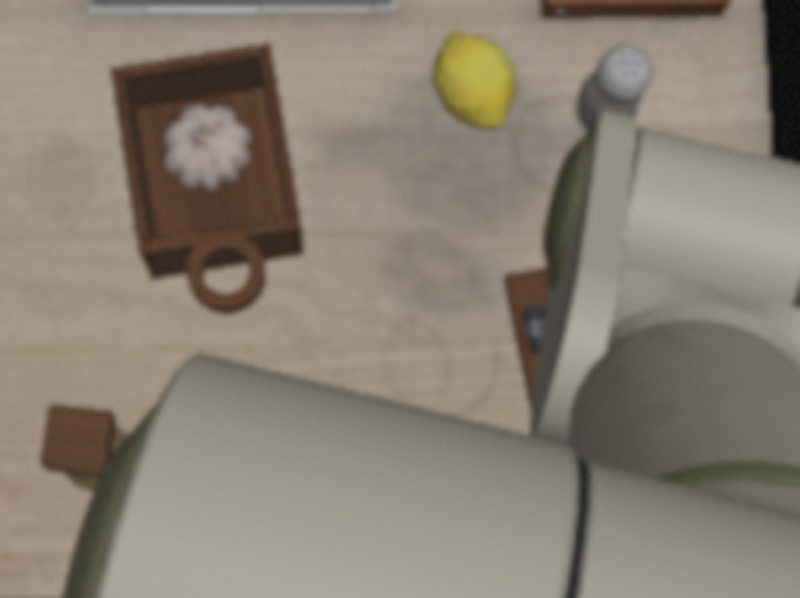

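View pics/sidea.png

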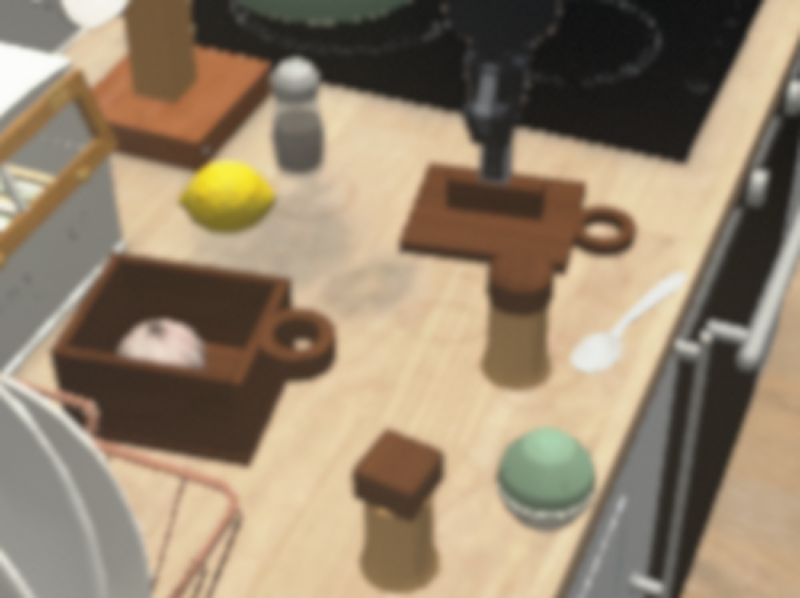

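```bash
python3 - <<'E'
from h import *
np.set_printoptions(precision=4,suppress=True)
for n in("top","side"):
    m=env.camera_model(n);print(n,"cam",-m["R"].T@m["t"])
def c(n,X):
    o=(160,100) if n=="top" else (150,120)
    return (proj(n,X)-o+.5)*3.2-.5
print("tcp side",c("side",env.observe()["position"]),c("side",[.4947,-.0108,.04]),"tcp top",c("top",env.observe()["position"]))
a=np.radians(9.3);R=np.array([[np.cos(a),-np.sin(a)],[np.sin(a),np.cos(a)]])
for hx,hy,z in[(35,8,.04),(35,-8,.04),(-35,-8,.04),(-35,8,.04),(35,8,.012),(-35,8,.012),(60,50,.012),(60,-50,.012),(-60,-50,.012),(-60,50,.012)]:
    X=np.r_[np.array([.494,-.0115])+R@[hx/1e3,hy/1e3],z]
    print(hx,hy,z,c("top",X),c("side",X))
E
```

```text
top cam [0.313  0.1575 1.0095]
side cam [0.2052 0.8268 0.6707]
tcp side [493.9324 202.1304] [494.8821 177.2141] tcp top [601.5772 347.6187]
35 8 0.04 [584.3399 289.9291] [445.3253 176.8827]
35 -8 0.04 [609.5352 285.5574] [450.1267 164.1807]
-35 -8 0.04 [632.851  395.3602] [547.0078 176.9241]
-35 8 0.04 [607.3574 399.8755] [543.2321 189.9163]
35 8 0.012 [577.7119 299.4956] [444.9915 208.7195]
-35 8 0.012 [600.0242 406.5641] [541.2813 221.9067]
60 50 0.012 [505.5968 272.9658] [397.2863 238.8772]
60 -50 0.012 [658.2546 246.6273] [429.0109 159.1726]
-60 -50 0.012 [698.2628 429.3598] [588.075 180.06 ]
-60 50 0.012 [542.575  457.1625] [566.9794 262.8648]
```

```bash
python3 - <<'E'
import cv2
im=cv2.imread("pics/sidea_full.png")
cv2.imwrite("pics/z1.png",cv2.resize(im[110:210,260:360],None,fx=6,fy=6,interpolation=cv2.INTER_CUBIC))
E
```

```text
(no output)
```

View pics/z1.png

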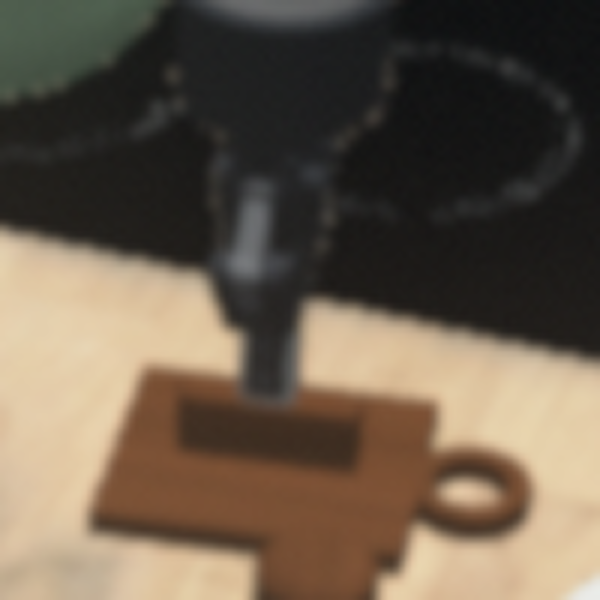

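{"name": "servo_tool", "arguments": {
  "rows": [0, 0, 0, 0.005, 0, 0, 0, 0, 0, 0, 0.01, 0, 0, 0, 0, 0, 0, 0.01, 0, 0, 0, 0, 0, 0, 0.015, 0, 0, 0, 0, 0, 0, 0.015, 0, 0, 0, 0, 0, 0, 0.005, 0, 0, 0, 0, 0, 0, 0, 0, 0, 0]
}}

```text
time_s: 4.2
position: [0.4947, -0.0108, 0.0785]
tool_rot: [[-0.987, 0.002, 0.162], [-0.162, -0.001, -0.987], [-0.002, -1.0, 0.001]]
ft_force: [0.8, 0.4, 0.8]
grip_width: 0.0001
```

```bash
python3 look.py b; python3 - <<'E'
import cv2
im=cv2.imread("pics/sideb_full.png")
cv2.imwrite("pics/z2.png",cv2.resize(im[110:210,260:360],None,fx=6,fy=6,interpolation=cv2.INTER_CUBIC))
E
```

```text
[ 0.49392597 -0.01066113  0.07696566] 4.3
```

View pics/z2.png

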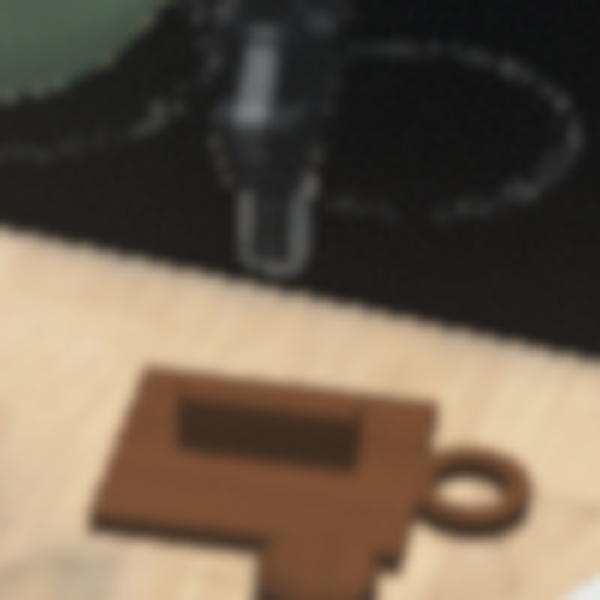

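The tip shows fully in both pictures, about 20 mm higher than the reported TCP projects to. The fingers therefore seem to have closed on top of the rail. I'll probe the board beside the rail to check the tool length.

{"name": "servo_tool", "arguments": {
  "rows": [0, -0.0025, 0.015, 0, 0, 0, 0, 0, -0.0025, 0.015, 0, 0, 0, 0, 0, 0, 0, -0.015, 0, 0, 0, 0, 0, 0, -0.015, 0, 0, 0, 0, 0, 0, -0.01, 0, 0, 0, 0, 0, 0, -0.008, 0, 0, 0, 0, 0, 0, -0.005, 0, 0, 0, 0, 0, 0, 0, 0, 0, 0]
}}

```text
time_s: 4.97
position: [0.4886, 0.0193, 0.0232]
tool_rot: [[-0.987, -0.002, 0.162], [-0.162, 0.0, -0.987], [0.002, -1.0, -0.001]]
ft_force: [0.8, 0.6, 0.3]
grip_width: 0.0
```

```bash
python3 look.py c; python3 - <<'E'
import cv2
im=cv2.imread("pics/sidec_full.png")
cv2.imwrite("pics/z3.png",cv2.resize(im[110:210,260:360],None,fx=6,fy=6,interpolation=cv2.INTER_CUBIC))
from h import *
s=env.observe();print(s["ft_force"],(proj("side",s["position"])-(260,110)+.5)*6-.5)
E
```

```text
[0.48930266 0.01918366 0.02445387] 5.0667
[-0.44540502  0.20501729 -0.32245591] [252.81503675 473.43090161]
```

View pics/z3.png

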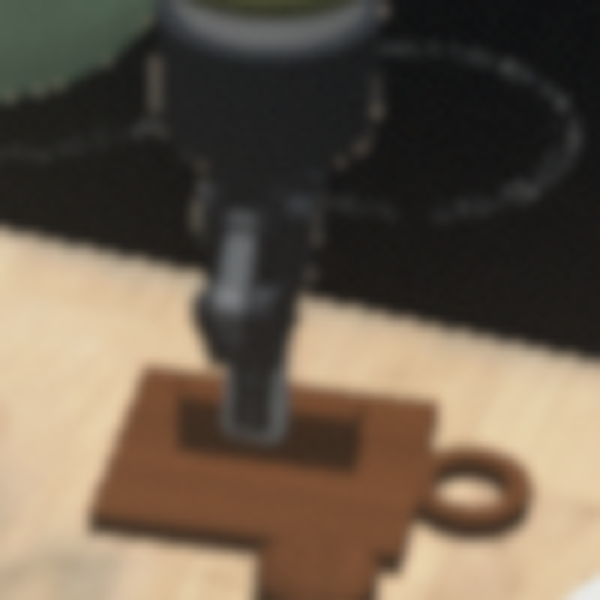

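{"name": "servo_tool", "arguments": {
  "rows": [0, 0, 0, -0.005, 0, 0, 0, 0, 0, 0, -0.005, 0, 0, 0, 0, 0, 0, -0.002, 0, 0, 0, 0, 0, 0, 0, 0, 0, 0]
}}

```text
time_s: 5.4
position: [0.489, 0.0193, 0.012]
tool_rot: [[-0.987, -0.001, 0.162], [-0.162, 0.0, -0.987], [0.001, -1.0, -0.0]]
ft_force: [0.1, 0.1, -0.5]
grip_width: -0.0003
```

{"name": "servo_tool", "arguments": {
  "rows": [0, 0, 0, -0.003, 0, 0, 0, 0, 0, 0, -0.003, 0, 0, 0, 0, 0, 0, 0, 0, 0, 0]
}}

```text
time_s: 5.65
position: [0.489, 0.0193, 0.0059]
tool_rot: [[-0.987, -0.001, 0.162], [-0.162, 0.0, -0.987], [0.001, -1.0, -0.0]]
ft_force: [-0.3, -1.3, 0.4]
grip_width: -0.0003
```

{"name": "servo_tool", "arguments": {
  "rows": [0, 0, 0, -0.003, 0, 0, 0, 0, 0, 0, -0.003, 0, 0, 0, 0, 0, 0, 0, 0, 0, 0]
}}

```text
time_s: 5.9
position: [0.489, 0.0193, -0.0001]
tool_rot: [[-0.987, -0.001, 0.162], [-0.162, 0.0, -0.987], [0.001, -1.0, -0.0]]
ft_force: [0.8, -0.9, -0.6]
grip_width: 0.0002
```

{"name": "servo_tool", "arguments": {
  "rows": [0, 0, 0, -0.0025, 0, 0, 0, 0, 0, 0, 0, 0, 0, 0]
}}

```text
time_s: 6.07
position: [0.4891, 0.0193, -0.0024]
tool_rot: [[-0.987, -0.0, 0.162], [-0.162, 0.0, -0.987], [0.0, -1.0, -0.0]]
ft_force: [-0.4, 0.2, -0.0]
grip_width: -0.0001
```

{"name": "servo_tool", "arguments": {
  "rows": [0, 0, 0, -0.002, 0, 0, 0, 0, 0, 0, 0, 0, 0, 0]
}}

```text
time_s: 6.23
position: [0.4891, 0.0193, -0.0043]
tool_rot: [[-0.987, -0.0, 0.162], [-0.162, 0.0, -0.987], [0.0, -1.0, -0.0]]
ft_force: [-0.2, -0.2, 1.0]
grip_width: 0.0001
```

{"name": "servo_tool", "arguments": {
  "rows": [0, 0, 0, -0.002, 0, 0, 0, 0, 0, 0, 0, 0, 0, 0]
}}

```text
time_s: 6.4
position: [0.4891, 0.0193, -0.0063]
tool_rot: [[-0.987, -0.0, 0.162], [-0.162, 0.0, -0.987], [0.0, -1.0, -0.0]]
ft_force: [-0.8, -0.2, -0.7]
grip_width: -0.0001
```

{"name": "servo_tool", "arguments": {
  "rows": [0, 0, 0, -0.002, 0, 0, 0, 0, 0, 0, 0, 0, 0, 0]
}}

```text
time_s: 6.57
position: [0.4891, 0.0193, -0.0084]
tool_rot: [[-0.987, -0.0, 0.162], [-0.162, 0.0, -0.987], [0.0, -1.0, -0.0]]
ft_force: [-0.1, 0.0, 0.1]
grip_width: 0.0
```

```bash
python3 look.py d; python3 - <<'E'
import cv2
im=cv2.imread("pics/sided_full.png")
cv2.imwrite("pics/z4.png",cv2.resize(im[110:210,260:360],None,fx=6,fy=6,interpolation=cv2.INTER_CUBIC))
from h import *
s=env.observe();print(s["ft_force"],(proj("side",s["position"])-(260,110)+.5)*6-.5)
E
```

```text
[ 0.48917586  0.01929435 -0.00815826] 6.6667
[ 0.41333178 -0.57371282  0.13747546] [250.80089362 542.3244731 ]
```

View pics/z4.png

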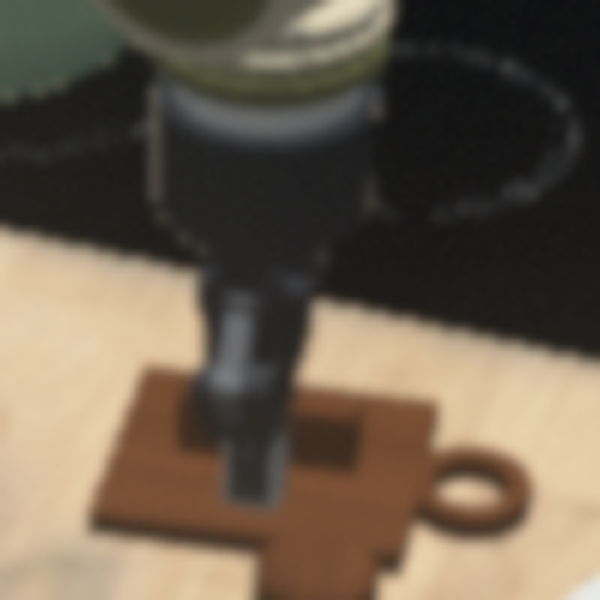

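{"name": "servo_tool", "arguments": {
  "rows": [0, 0, 0, -0.0015, 0, 0, 0, 0, 0, 0, 0, 0, 0, 0]
}}

```text
time_s: 6.83
position: [0.4891, 0.0193, -0.0097]
tool_rot: [[-0.987, -0.0, 0.162], [-0.162, 0.0, -0.987], [0.0, -1.0, -0.0]]
ft_force: [0.0, -0.4, -0.8]
grip_width: -0.0002
```

{"name": "servo_tool", "arguments": {
  "rows": [0, 0, 0, -0.0015, 0, 0, 0, 0, 0, 0, 0, 0, 0, 0]
}}

```text
time_s: 7.0
position: [0.4893, 0.0193, -0.0099]
tool_rot: [[-0.987, 0.001, 0.162], [-0.162, -0.0, -0.987], [-0.001, -1.0, 0.0]]
ft_force: [-4.5, 0.3, 17.5]
grip_width: 0.0002
```

Contact with the board top came at a reported z of −0.0098, so the real fingertips end about 22 mm behind the reported TCP. Contact on the rail top agrees (0.018 + 0.022 = 0.040). From here on, true tip z = reported z + 0.022.

{"name": "servo_tool", "arguments": {
  "rows": [0, 0, 0, 0.01, 0, 0, 0, 0, 0, 0, 0.025, 0, 0, 0, 1, 0, 0, 0.025, 0, 0, 0, 1, 0.0025, -0.0155, 0, 0, 0, 0, 1, 0.0025, -0.0155, 0, 0, 0, 0, 1, 0, 0, 0, 0, 0, 0, 1, 0, 0, 0, 0, 0, 0, 1, 0, 0, 0, 0, 0, 0]
}}

```text
time_s: 7.67
position: [0.4939, -0.0113, 0.0487]
tool_rot: [[-0.987, -0.001, 0.162], [-0.162, 0.0, -0.987], [0.001, -1.0, -0.001]]
ft_force: [-0.2, 0.2, 0.1]
grip_width: 0.072
```

{"name": "servo_tool", "arguments": {
  "rows": [1, 0, 0, -0.012, 0, 0, 0, 1, 0, 0, -0.014, 0, 0, 0, 1, 0, 0, -0.014, 0, 0, 0, 1, 0, 0, -0.01, 0, 0, 0, 1, 0, 0, -0.005, 0, 0, 0, 1, 0, 0, 0, 0, 0, 0]
}}

```text
time_s: 8.17
position: [0.4935, -0.011, -0.007]
tool_rot: [[-0.987, -0.002, 0.163], [-0.163, 0.001, -0.987], [0.002, -1.0, -0.001]]
ft_force: [0.8, -0.3, -0.0]
grip_width: 0.0853
```

{"name": "servo_tool", "arguments": {
  "rows": [0, 0, 0, 0, 0, 0, 0, 0, 0, 0, 0, 0, 0, 0, 0, 0, 0, 0, 0, 0, 0, 0, 0, 0, 0, 0, 0, 0, 0, 0, 0, 0, 0, 0, 0, 0, 0, 0, 0, 0, 0, 0, 0, 0, 0, 0, 0, 0, 0]
}}

```text
time_s: 8.75
position: [0.4945, -0.0118, -0.0057]
tool_rot: [[-0.987, 0.001, 0.162], [-0.162, -0.0, -0.987], [-0.001, -1.0, 0.0]]
ft_force: [0.1, 0.5, 4.9]
grip_width: 0.0151
```

{"name": "servo_tool", "arguments": {
  "rows": [0, 0, 0, 0.004, 0, 0, 0, 0, 0, 0, 0.01, 0, 0, 0, 0, 0, 0, 0.016, 0, 0, 0, 0, 0, 0, 0.02, 0, 0, 0, 0, 0, 0, 0.02, 0, 0, 0, 0, 0, 0, 0.02, 0, 0, 0, 0, 0, 0, 0.02, 0, 0, 0, 0, 0, 0, 0.015, 0, 0, 0, 0, 0, 0, 0.005, 0, 0, 0, 0, 0, 0, 0, 0, 0, 0],
  "force": 60
}}

```text
time_s: 9.58
position: [0.4945, -0.0118, 0.1247]
tool_rot: [[-0.987, 0.002, 0.162], [-0.162, -0.0, -0.987], [-0.002, -1.0, 0.001]]
ft_force: [0.4, -0.9, -2.9]
grip_width: 0.015
```

```bash
python3 look.py e; python3 -c "
from h import *
print(env.observe()['ft_force'])"
```

```text
[ 0.493646   -0.01162138  0.12304376] 9.6833
[ 0.19125638  0.29673307 -2.21564513]
```

View pics/sidee.png

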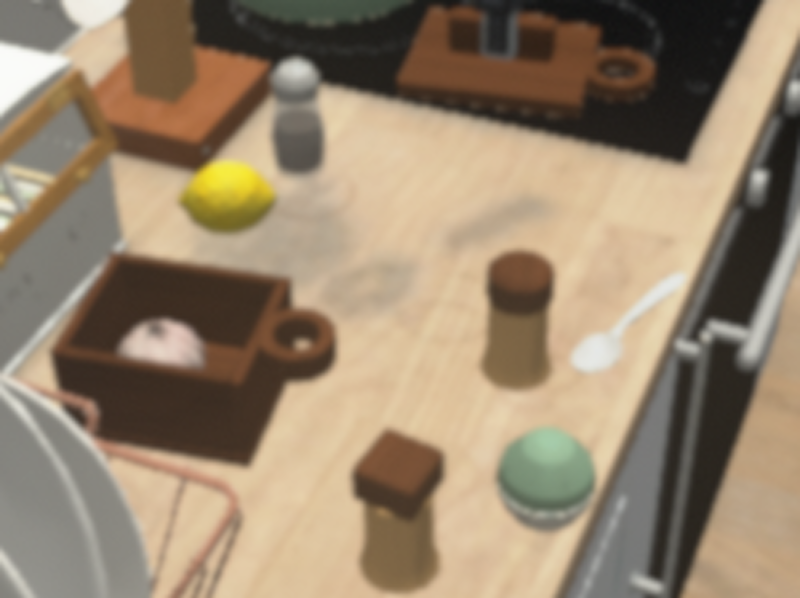

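View pics/tope.png

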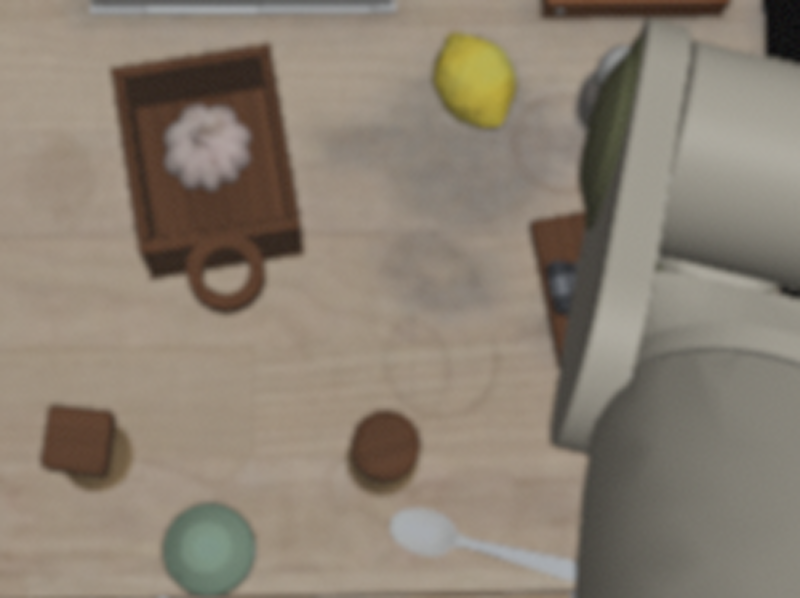

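{"name": "servo_tool", "arguments": {
  "rows": [0, 0.005, 0.01, 0, 0, 0, 0, 0, 0.0113, 0.0234, 0, 0, 0, 0, 0, 0.0142, 0.0293, 0, 0, 0, 0, 0, 0.0142, 0.0293, 0, 0, 0, 0, 0, 0.0142, 0.0293, 0, 0, 0, 0, 0, 0.0142, 0.0293, 0, 0, 0, 0, 0, 0.0142, 0.0293, 0, 0, 0, 0, 0, 0.0142, 0.0293, 0, 0, 0, 0, 0, 0.0115, 0.0238, 0, 0, 0, 0, 0, 0.005, 0.011, 0, 0, 0, 0]
}}

```text
time_s: 10.52
position: [0.6124, 0.2361, 0.1219]
tool_rot: [[-0.986, -0.002, 0.164], [-0.164, 0.0, -0.986], [0.002, -1.0, -0.001]]
ft_force: [-0.8, -0.4, -2.0]
grip_width: 0.0149
```

{"name": "servo_tool", "arguments": {
  "rows": [0, 0, 0, -0.01, 0, 0, 0, 0, 0, 0, -0.015, 0, 0, 0, 0, 0, 0, -0.01, 0, 0, 0, 0, 0, 0, -0.003, 0, 0, 0, 0, 0, 0, 0, 0, 0, 0]
}}

```text
time_s: 10.93
position: [0.6114, 0.2318, 0.0843]
tool_rot: [[-0.987, -0.003, 0.161], [-0.161, -0.001, -0.987], [0.003, -1.0, 0.0]]
ft_force: [-0.1, 0.4, -2.3]
grip_width: 0.0151
```

```bash
python3 look.py f; python3 -c "
from h import *
s=env.observe();print(s['ft_force'],s['tool_rot'],s['grip_width'])"
```

```text
[0.61238176 0.23196918 0.08621004] 11.0333
[-0.28886256  0.2774069  -2.09583486] [[-9.86889446e-01  3.16423216e-04  1.61397404e-01]
 [-1.61397391e-01  6.81330452e-05 -9.86889496e-01]
 [-3.23271245e-04 -9.99999948e-01 -1.61699017e-05]] 0.01453435160747255
```

View pics/sidef.png

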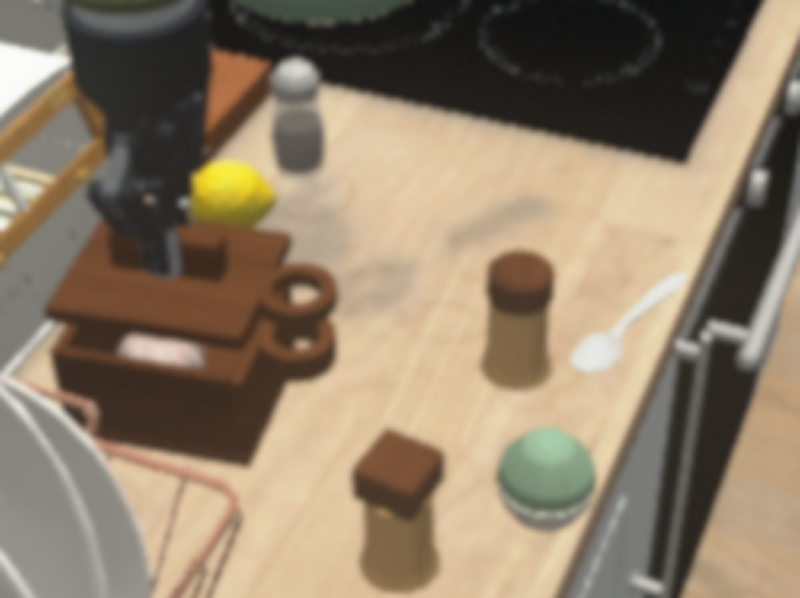

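View pics/topf_full.png

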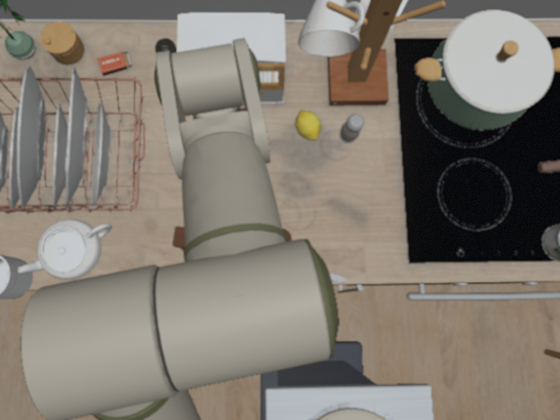

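```bash
python3 - <<'E'
import cv2
for f in"ef":
    im=cv2.imread(f"pics/side{f}_full.png")
    cv2.imwrite(f"pics/zz{f}.png",cv2.resize(im[175:275,155:265],None,fx=6,fy=6,interpolation=cv2.INTER_CUBIC))
E
```

```text
(no output)
```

View pics/zze.png

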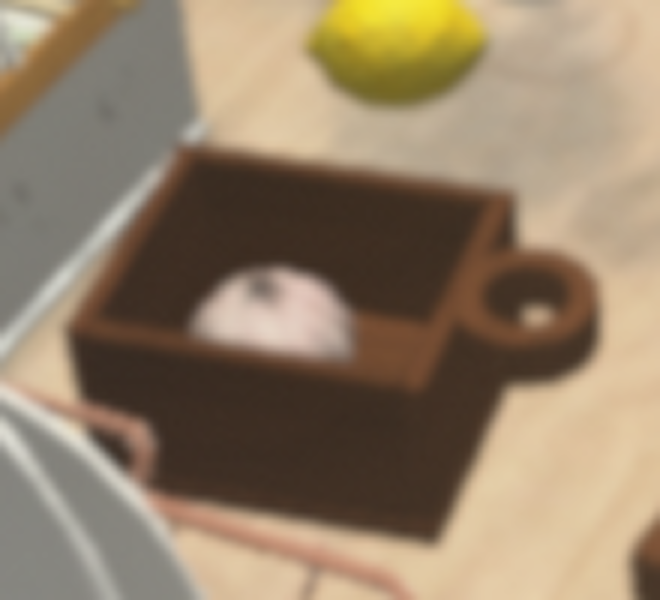

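View pics/zzf.png

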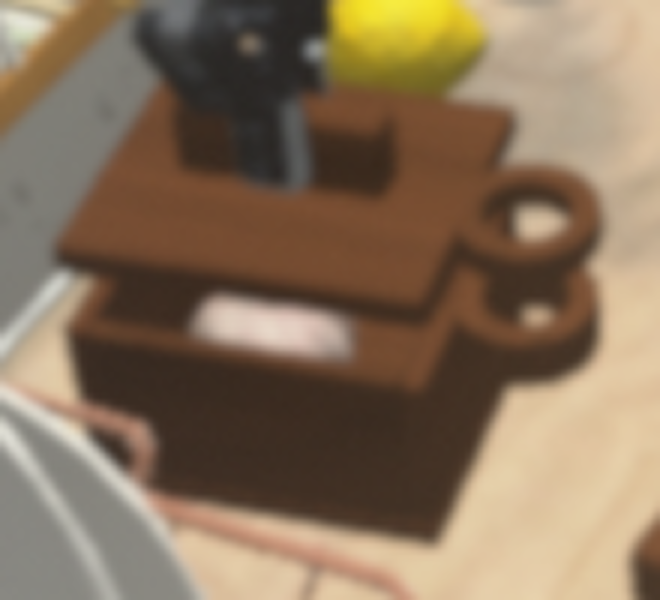

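```bash
python3 - <<'E'
from h import *
Z=lambda x,y:((x+.5)/6-.5+155,(y+.5)/6-.5+175)
for n,b,l in[("hole",(528,297),(533,215)),("br",(514,194),(514,110)),("fr",(425,388),(428,300)),("fl",(70,330),(58,245))]:
    B=at("side",*Z(*b),.07);L=at("side",*Z(*l),.104);print(n,B.round(4),L.round(4),(B-L).round(4))
E
```

```text
hole [0.534  0.2235] [0.5307 0.2225] [0.0033 0.001 ]
br [0.5608 0.1788] [0.5596 0.1769] [0.0012 0.0019]
fr [0.5447 0.2734] [0.5424 0.2702] [0.0023 0.0032]
fl [0.6602 0.2923] [0.6593 0.2907] [0.0009 0.0016]
```

{"name": "servo_tool", "arguments": {
  "rows": [0, 0.0015, 0.0018, -0.004, 0, 0, 0, 0, 0, 0, -0.006, 0, 0, 0, 0, 0, 0, -0.005, 0, 0, 0, 0, 0, 0, -0.003, 0, 0, 0, 0, 0, 0, 0, 0, 0, 0]
}}

```text
time_s: 11.45
position: [0.6132, 0.234, 0.0669]
tool_rot: [[-0.987, -0.002, 0.162], [-0.162, -0.0, -0.987], [0.002, -1.0, 0.0]]
ft_force: [-0.0, -0.3, -2.6]
grip_width: 0.0149
```

{"name": "servo_tool", "arguments": {
  "rows": [0, 0, 0, -0.0015, 0, 0, 0, 0, 0, 0, -0.001, 0, 0, 0, 0, 0, 0, 0, 0, 0, 0]
}}

```text
time_s: 11.7
position: [0.6137, 0.2341, 0.0654]
tool_rot: [[-0.987, 0.0, 0.162], [-0.162, 0.0, -0.987], [-0.0, -1.0, -0.0]]
ft_force: [-1.0, -0.2, -1.8]
grip_width: 0.0149
```

{"name": "servo_tool", "arguments": {
  "rows": [0, 0, 0, -0.0015, 0, 0, 0, 0, 0, 0, 0, 0, 0, 0, 0, 0, 0, 0, 0, 0, 0]
}}

```text
time_s: 11.95
position: [0.6139, 0.2341, 0.0644]
tool_rot: [[-0.987, 0.001, 0.162], [-0.162, 0.0, -0.987], [-0.001, -1.0, -0.0]]
ft_force: [-1.0, 0.2, 1.5]
grip_width: 0.0144
```

{"name": "servo_tool", "arguments": {
  "rows": [0, 0, 0, -0.001, 0, 0, 0, 0, 0, 0, 0, 0, 0, 0, 0, 0, 0, 0, 0, 0, 0]
}}

```text
time_s: 12.2
position: [0.614, 0.2341, 0.0644]
tool_rot: [[-0.987, 0.002, 0.162], [-0.162, 0.0, -0.987], [-0.002, -1.0, 0.0]]
ft_force: [-2.8, -0.5, 8.2]
grip_width: 0.0146
```

{"name": "servo_tool", "arguments": {
  "rows": [1, 0, 0, 0, 0, 0, 0, 1, 0, 0, 0, 0, 0, 0, 1, 0, 0, 0, 0, 0, 0, 1, 0, 0, 0, 0, 0, 0, 1, 0, 0, 0, 0, 0, 0, 1, 0, 0, 0.01, 0, 0, 0, 1, 0, 0, 0.02, 0, 0, 0, 1, 0, 0, 0.025, 0, 0, 0, 1, 0, 0, 0.025, 0, 0, 0, 1, 0, 0, 0.01, 0, 0, 0]
}}

```text
time_s: 13.03
position: [0.6149, 0.2343, 0.1574]
tool_rot: [[-0.987, 0.006, 0.162], [-0.162, 0.001, -0.987], [-0.006, -1.0, -0.0]]
ft_force: [-0.3, 0.7, 0.9]
grip_width: 0.085
```

{"name": "servo_tool", "arguments": {
  "rows": [1, -0.015, -0.008, 0, 0, 0, 0, 1, -0.027, -0.0153, 0, 0, 0, 0, 1, -0.027, -0.0153, 0, 0, 0, 0, 1, -0.027, -0.0153, 0, 0, 0, 0, 1, -0.027, -0.0153, 0, 0, 0, 0, 1, -0.027, -0.0153, 0, 0, 0, 0, 1, -0.023, -0.0132, 0, 0, 0, 0, 1, -0.0135, -0.008, 0, 0, 0, 0, 1, 0, 0, 0, 0, 0, 0, 1, 0, 0, 0, 0, 0, 0]
}}

```text
time_s: 13.87
position: [0.4273, 0.1283, 0.1533]
tool_rot: [[-0.987, 0.001, 0.161], [-0.161, 0.0, -0.987], [-0.001, -1.0, -0.0]]
ft_force: [0.3, 0.9, 0.4]
grip_width: 0.0855
```

```bash
python3 look.py g
```

```text
[0.4281356  0.12863515 0.15300805] 13.9667
```

View pics/topg.png

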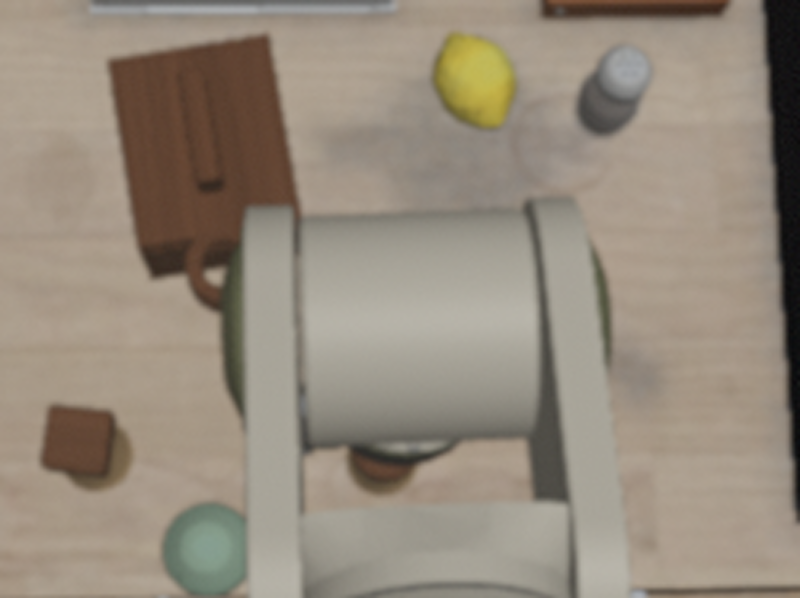

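View pics/sideg.png

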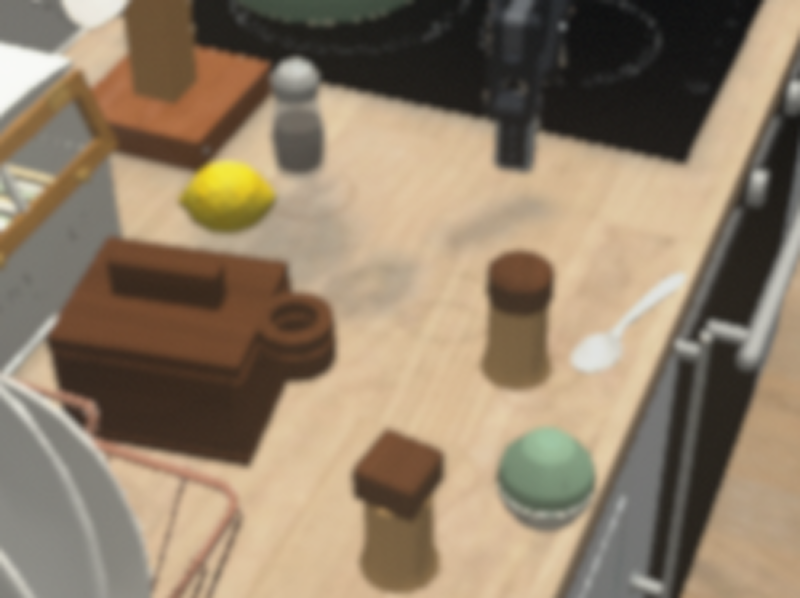

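The lid lies flat on the box with the knuckles aligned (side view, ring at (297,318)). Next is the pin.

{"name": "servo_tool", "arguments": {
  "rows": [1, 0, 0, -0.015, 0, 0, 0, 1, 0, 0, -0.022, 0, 0, 0, 1, 0, 0, -0.022, 0, 0, 0, 1, 0, 0, -0.022, 0, 0, 0, 1, 0, 0, -0.018, 0, 0, 0, 1, 0, 0, -0.01, 0, 0, 0, 1, 0, 0, -0.005, 0, 0, 0, 1, 0, 0, 0, 0, 0, 0]
}}

```text
time_s: 14.63
position: [0.4274, 0.1286, 0.0379]
tool_rot: [[-0.987, -0.002, 0.162], [-0.162, 0.0, -0.987], [0.002, -1.0, -0.0]]
ft_force: [-0.2, 0.3, 0.5]
grip_width: 0.0856
```

{"name": "servo_tool", "arguments": {
  "rows": [0, 0, 0, 0, 0, 0, 0, 0, 0, 0, 0, 0, 0, 0, 0, 0, 0, 0, 0, 0, 0, 0, 0, 0, 0, 0, 0, 0, 0, 0, 0, 0, 0, 0, 0, 0, 0, 0, 0, 0, 0, 0],
  "force": 30
}}

```text
time_s: 15.13
position: [0.4276, 0.1284, 0.0397]
tool_rot: [[-0.987, 0.002, 0.162], [-0.162, 0.0, -0.987], [-0.002, -1.0, 0.0]]
ft_force: [-1.3, 1.0, 5.4]
grip_width: 0.0403
```

```bash
python3 look.py h
```

```text
[0.42761255 0.1284588  0.03968356] 15.2333
```

View pics/sideh.png

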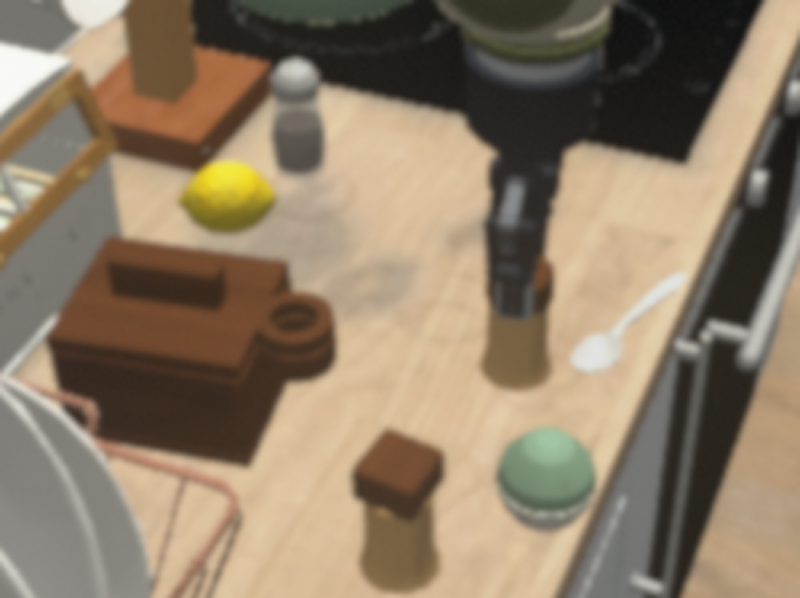

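{"name": "servo_tool", "arguments": {
  "rows": [0, 0, 0, 0.004, 0, 0, 0, 0, 0, 0, 0.01, 0, 0, 0, 0, 0, 0, 0.016, 0, 0, 0, 0, 0, 0, 0.02, 0, 0, 0, 0, 0, 0, 0.02, 0, 0, 0, 0, 0, 0, 0.02, 0, 0, 0, 0, 0, 0, 0.02, 0, 0, 0, 0, 0, 0, 0.01, 0, 0, 0, 0, 0, 0, 0.005, 0, 0, 0, 0, 0, 0, 0, 0, 0, 0]
}}

```text
time_s: 16.07
position: [0.4275, 0.1284, 0.1649]
tool_rot: [[-0.987, 0.002, 0.162], [-0.162, 0.0, -0.987], [-0.002, -1.0, 0.0]]
ft_force: [-0.2, -0.4, -0.3]
grip_width: 0.0402
```

{"name": "servo_tool", "arguments": {
  "rows": [0, 0.007, 0.006, 0, 0, 0, 0, 0, 0.015, 0.013, 0, 0, 0, 0, 0, 0.02, 0.0175, 0, 0, 0, 0, 0, 0.02, 0.0175, 0, 0, 0, 0, 0, 0.02, 0.0175, 0, 0, 0, 0, 0, 0.015, 0.0135, 0, 0, 0, 0, 0, 0.01, 0.0084, 0, 0, 0, 0, 0, 0, 0, -0.015, 0, 0, 0, 0, 0, 0, -0.015, 0, 0, 0, 0, 0, 0, 0, 0, 0, 0]
}}

```text
time_s: 16.9
position: [0.5328, 0.222, 0.1298]
tool_rot: [[-0.987, -0.007, 0.162], [-0.162, -0.001, -0.987], [0.007, -1.0, 0.0]]
ft_force: [-0.6, -0.1, -2.2]
grip_width: 0.0407
```

```bash
python3 look.py i; python3 - <<'E'
import cv2
im=cv2.imread("pics/sidei_full.png")
cv2.imwrite("pics/zi.png",cv2.resize(im[145:245,180:280],None,fx=6,fy=6,interpolation=cv2.INTER_CUBIC))
E
```

```text
[0.53400719 0.22200826 0.13301448] 17.0
```

View pics/zi.png

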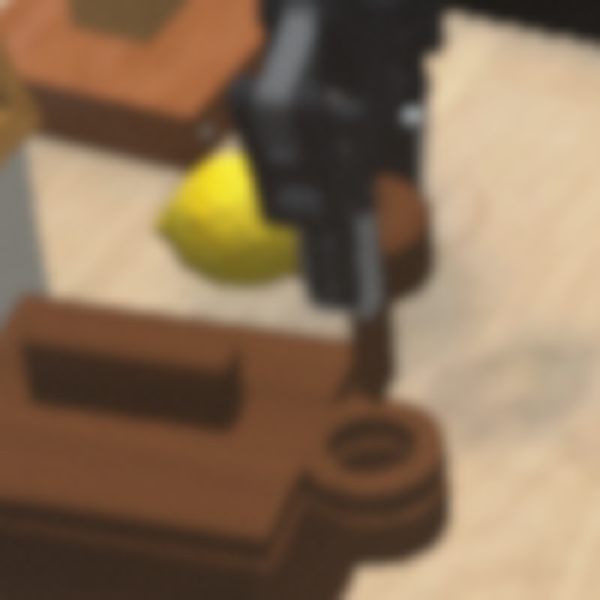

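View pics/topi.png

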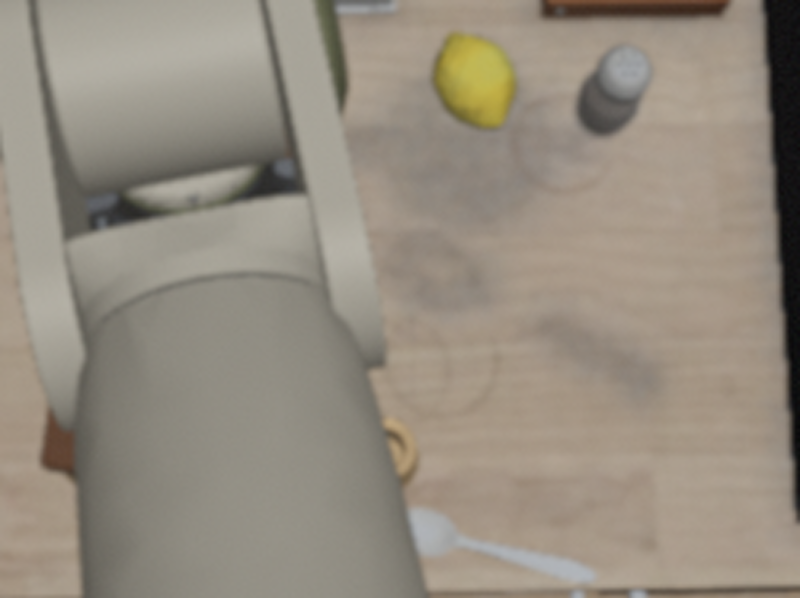

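```bash
python3 - <<'E'
from h import *
Z=lambda X:((proj("side",X)-(180,145)+.5)*6-.5).round(1)
for xy in[(.534,.2225),(.531,.2225)]:
  for z in(.07,.082,.103,.113,.153,.165,.177): print(xy,z,Z([*xy,z]))
U=lambda x,y:((x+.5)/6-.5+180,(y+.5)/6-.5+145)
print(at("side",*U(371,444),.082))
E
python3 - <<'E'
import cv2
im=cv2.imread("pics/sidei_full.png")
cv2.imwrite("pics/zi2.png",cv2.convertScaleAbs(cv2.resize(im[180:230,215:265],None,fx=11,fy=11,interpolation=cv2.INTER_CUBIC),alpha=2))
E
```

```text
(0.534, 0.2225) 0.07 [379.4 475. ]
(0.534, 0.2225) 0.082 [377.3 446.3]
(0.534, 0.2225) 0.103 [373.7 394.9]
(0.534, 0.2225) 0.113 [371.9 369.9]
(0.534, 0.2225) 0.153 [364.6 266. ]
(0.534, 0.2225) 0.165 [362.3 233.6]
(0.534, 0.2225) 0.177 [360.  200.6]
(0.531, 0.2225) 0.07 [387.9 477.4]
(0.531, 0.2225) 0.082 [385.9 448.7]
(0.531, 0.2225) 0.103 [382.4 397.3]
(0.531, 0.2225) 0.113 [380.7 372.2]
(0.531, 0.2225) 0.153 [373.6 268.3]
(0.531, 0.2225) 0.165 [371.4 235.9]
(0.531, 0.2225) 0.177 [369.2 202.9]
[0.53633675 0.22223374]
```

View pics/zi2.png

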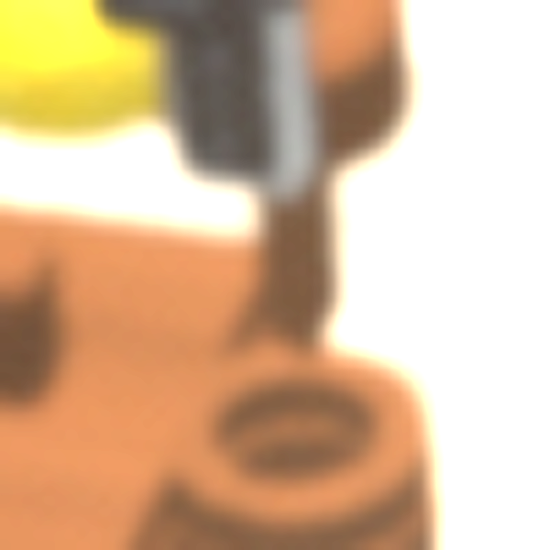

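{"name": "servo_tool", "arguments": {
  "rows": [0, 0.001, 0, -0.01, 0, 0, 0, 0, 0, 0, -0.01, 0, 0, 0, 0, 0, 0, -0.01, 0, 0, 0, 0, 0, 0, -0.006, 0, 0, 0, 0, 0, 0, 0, 0, 0, 0]
}}

```text
time_s: 17.42
position: [0.5344, 0.2216, 0.0962]
tool_rot: [[-0.987, -0.003, 0.162], [-0.162, -0.001, -0.987], [0.003, -1.0, 0.0]]
ft_force: [-0.4, -0.5, 0.2]
grip_width: 0.0406
```

```bash
python3 look.py j; python3 - <<'E'
import cv2
im=cv2.imread("pics/sidej_full.png")
cv2.imwrite("pics/zj.png",cv2.convertScaleAbs(cv2.resize(im[165:245,195:275],None,fx=7,fy=7,interpolation=cv2.INTER_CUBIC),alpha=1.8))
E
```

```text
[0.53524593 0.22173272 0.09781025] 17.5167
```

View pics/zj.png

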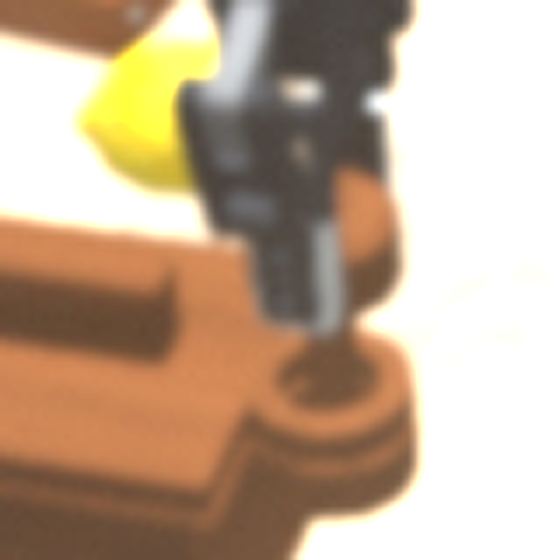

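The shaft has entered the lid hole. I'll keep lowering gently.

{"name": "servo_tool", "arguments": {
  "rows": [0, 0, 0, -0.008, 0, 0, 0, 0, 0, 0, -0.01, 0, 0, 0, 0, 0, 0, -0.008, 0, 0, 0, 0, 0, 0, -0.006, 0, 0, 0, 0, 0, 0, 0, 0, 0, 0]
}}

```text
time_s: 17.93
position: [0.5344, 0.2216, 0.0642]
tool_rot: [[-0.987, -0.003, 0.162], [-0.162, -0.001, -0.987], [0.003, -1.0, 0.0]]
ft_force: [0.3, 0.1, -1.2]
grip_width: 0.0404
```

{"name": "servo_tool", "arguments": {
  "rows": [0, 0, 0, -0.004, 0, 0, 0, 0, 0, 0, -0.004, 0, 0, 0, 0, 0, 0, 0, 0, 0, 0]
}}

```text
time_s: 18.18
position: [0.536, 0.2219, 0.0611]
tool_rot: [[-0.987, 0.004, 0.162], [-0.162, 0.0, -0.987], [-0.004, -1.0, 0.0]]
ft_force: [-7.4, -3.1, 23.9]
grip_width: 0.0401
```

{"name": "servo_tool", "arguments": {
  "rows": [0, 0, 0, -0.002, 0, 0, 0, 0, 0, 0, 0, 0, 0, 0, 0, 0, 0, 0, 0, 0, 0]
}}

```text
time_s: 18.43
position: [0.5363, 0.222, 0.0607]
tool_rot: [[-0.987, 0.006, 0.162], [-0.162, 0.001, -0.987], [-0.006, -1.0, 0.0]]
ft_force: [-11.6, -4.2, 36.1]
grip_width: 0.0403
```

{"name": "servo_tool", "arguments": {
  "rows": [0, 0, 0, -0.002, 0, 0, 0, 0, 0, 0, 0, 0, 0, 0, 0, 0, 0, 0, 0, 0, 0]
}}

```text
time_s: 18.68
position: [0.5372, 0.2221, 0.0595]
tool_rot: [[-0.987, 0.009, 0.162], [-0.162, 0.001, -0.987], [-0.009, -1.0, 0.0]]
ft_force: [-10.7, -2.9, 39.9]
grip_width: 0.0407
```

{"name": "servo_tool", "arguments": {
  "rows": [0, 0, 0, 0.004, 0, 0, 0, 0, 0, 0, 0.004, 0, 0, 0, 0, 0, 0, 0.001, 0, 0, 0, 0, 0, 0, 0, 0, 0, 0]
}}

```text
time_s: 19.02
position: [0.5353, 0.2218, 0.0629]
tool_rot: [[-0.987, 0.0, 0.162], [-0.162, 0.0, -0.987], [-0.0, -1.0, -0.0]]
ft_force: [-0.0, 0.3, -0.7]
grip_width: 0.0406
```

```bash
python3 look.py k; python3 - <<'E'
import cv2
im=cv2.imread("pics/sidek_full.png")
cv2.imwrite("pics/zk.png",cv2.convertScaleAbs(cv2.resize(im[165:245,195:275],None,fx=7,fy=7,interpolation=cv2.INTER_CUBIC),alpha=1.8))
E
```

```text
[0.53504303 0.22171539 0.062392  ] 19.1167
```

View pics/zk.png

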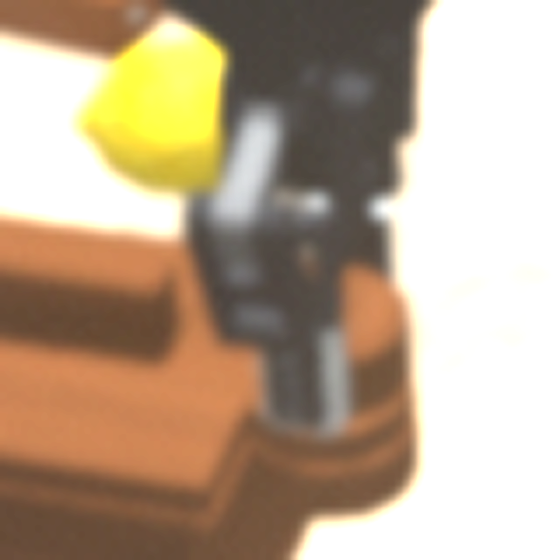

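Contact came from the fingertips reaching the lid. The shaft is already through both knuckles, so I'll release.

{"name": "servo_tool", "arguments": {
  "rows": [1, 0, 0, 0, 0, 0, 0, 1, 0, 0, 0, 0, 0, 0, 1, 0, 0, 0, 0, 0, 0, 1, 0, 0, 0, 0, 0, 0, 1, 0, 0, 0, 0, 0, 0, 1, 0, 0, 0, 0, 0, 0, 1, 0, 0, 0.015, 0, 0, 0, 1, 0, 0, 0.025, 0, 0, 0, 1, 0, 0, 0.03, 0, 0, 0, 1, 0, 0, 0.03, 0, 0, 0]
}}

```text
time_s: 19.95
position: [0.5348, 0.2217, 0.1639]
tool_rot: [[-0.987, -0.001, 0.162], [-0.162, -0.0, -0.987], [0.001, -1.0, 0.0]]
ft_force: [0.2, -0.4, 0.2]
grip_width: 0.0852
```

{"name": "servo_tool", "arguments": {
  "rows": [1, -0.01, -0.02, 0.01, 0, 0, 0, 1, -0.015, -0.035, 0, 0, 0, 0, 1, -0.015, -0.035, 0, 0, 0, 0, 1, -0.015, -0.035, 0, 0, 0, 0, 1, -0.015, -0.035, 0, 0, 0, 0, 1, -0.015, -0.035, 0, 0, 0, 0, 1, -0.005, -0.015, 0, 0, 0, 0, 1, 0, 0, 0, 0, 0, 0]
}}

```text
time_s: 20.62
position: [0.4444, 0.0093, 0.1732]
tool_rot: [[-0.987, 0.0, 0.158], [-0.158, -0.001, -0.987], [-0.0, -1.0, 0.001]]
ft_force: [-0.3, 0.5, 0.4]
grip_width: 0.0855
```

```bash
python3 look.py l; python3 - <<'E'
import cv2
im=cv2.imread("pics/sidel_full.png")
cv2.imwrite("pics/zl.png",cv2.convertScaleAbs(cv2.resize(im[175:265,155:275],None,fx=6,fy=6,interpolation=cv2.INTER_CUBIC),alpha=1.6))
E
```

```text
[0.4453289  0.01160464 0.17311084] 20.7167
```

View pics/zl.png

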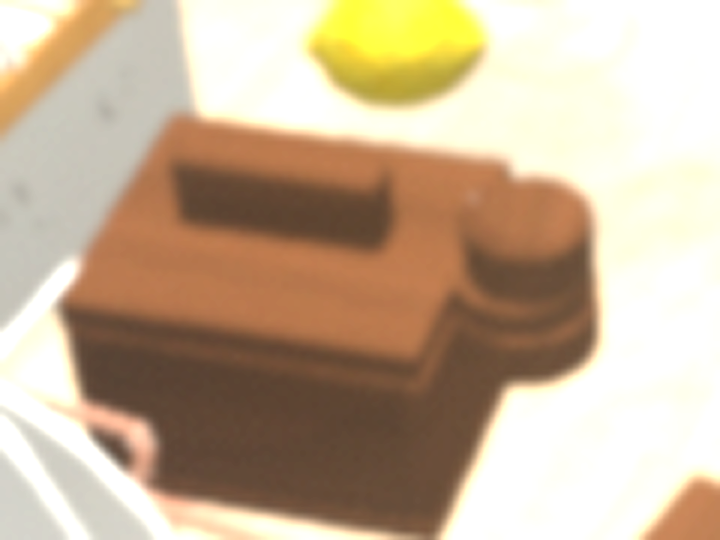

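View pics/topl.png

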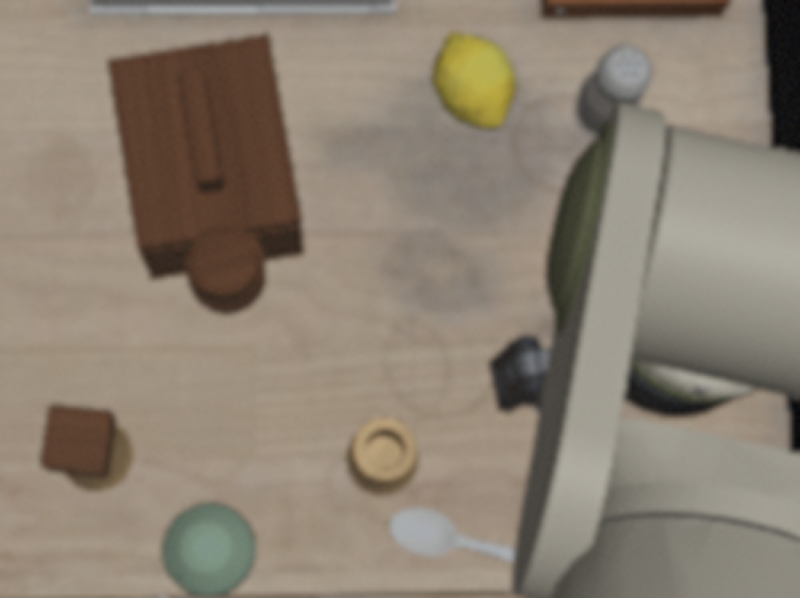

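```bash
python3 - <<'E'
from h import *
print("top->",at("top",(227.5)/3.2-.5+160,(260.5)/3.2-.5+100,.106),"side->",at("side",530.5/6-.5+155,221/6-.5+175,.106))
print(tri((227.5/3.2-.5+160,260.5/3.2-.5+100),(530.5/6-.5+155,221/6-.5+175)))
E
```

```text
top-> [0.53279973 0.21869653] side-> [0.52928602 0.22737101]
(array([0.53424926, 0.21909423, 0.09819701]), np.float64(0.0009062575561374146))
```

```bash
python3 - <<'E'
from h import *
im=cv2.imread("pics/sidel_full.png");a=cv2.convertScaleAbs(cv2.resize(im[195:245,220:270],None,fx=12,fy=12,interpolation=cv2.INTER_CUBIC),alpha=2)
im=cv2.imread("pics/topl_full.png");b=cv2.convertScaleAbs(cv2.resize(im[160:210,205:255],None,fx=12,fy=12,interpolation=cv2.INTER_CUBIC),alpha=2)
a0,b0=a.copy(),b.copy()
t=np.linspace(0,2*np.pi,60)
for xy in [(.5345,.2222)]:
  for z,r,c in((.106,.021,(0,255,0)),(.082,.021,(255,0,0)),(.07,.024,(0,0,255))):
    for img,n,o in((a,"side",(220,195)),(b,"top",(205,160))):
      P=np.array([(proj(n,[xy[0]+r*np.cos(q),xy[1]+r*np.sin(q),z])-o+.5)*12-.5 for q in t]).astype(np.int32)
      cv2.polylines(img,[P],True,c,1)
cv2.imwrite("pics/m.png",cv2.resize(np.vstack([np.hstack([a0,b0]),np.hstack([a,b])]),(600,600),interpolation=cv2.INTER_AREA))
E
```

```text
(no output)
```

View pics/m.png

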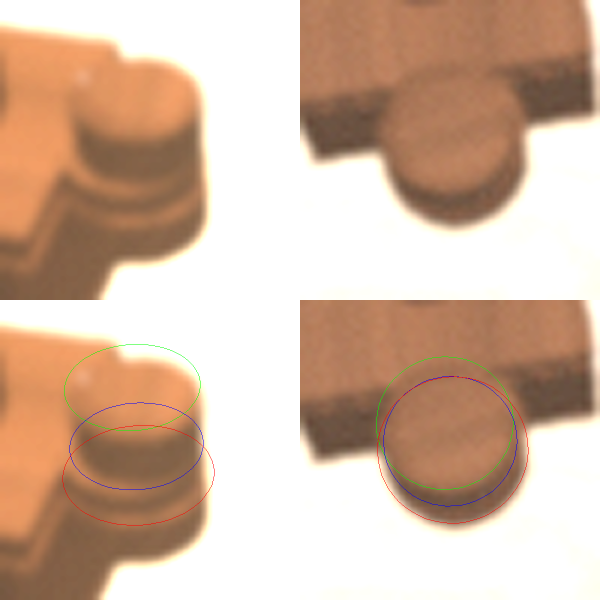

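```bash
python3 - <<'E'
from h import *
im=cv2.imread("pics/sidee_full.png");o=(290,190);a=cv2.convertScaleAbs(cv2.resize(im[190:240,290:340],None,fx=12,fy=12,interpolation=cv2.INTER_CUBIC),alpha=2)
im=cv2.imread("pics/tope_full.png");o2=(255,215);b=cv2.convertScaleAbs(cv2.resize(im[215:265,255:305],None,fx=12,fy=12,interpolation=cv2.INTER_CUBIC),alpha=2)
a0,b0=a.copy(),b.copy()
t=np.linspace(0,2*np.pi,60)
for z,r,c in((.084,.021,(0,255,0)),(.06,.021,(255,0,0))):
    for img,n,q0 in((a,"side",o),(b,"top",o2)):
      P=np.array([(proj(n,[.4275+r*np.cos(q),.1285+r*np.sin(q),z])-q0+.5)*12-.5 for q in t]).astype(np.int32)
      cv2.polylines(img,[P],True,c,1)
cv2.imwrite("pics/m2.png",cv2.resize(np.vstack([np.hstack([a0,b0]),np.hstack([a,b])]),(600,600),interpolation=cv2.INTER_AREA))
E
```

```text
(no output)
```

View pics/m2.png

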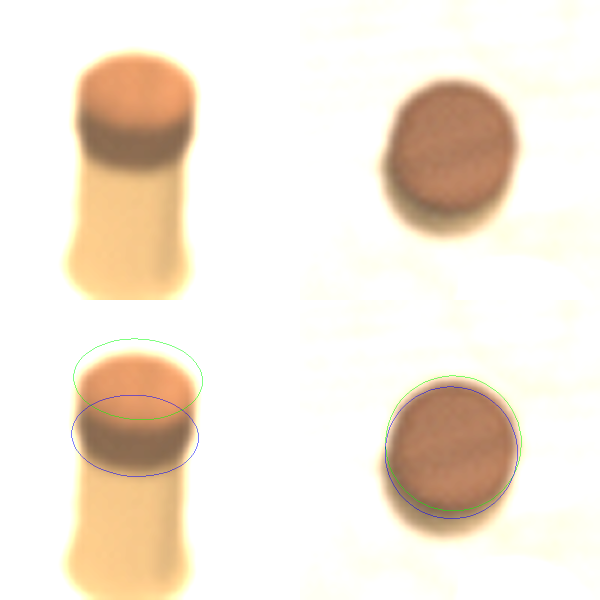

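The seated head shows the same offset from its nominal outline as it did when standing in the cup, so it is resting on the lid. I'm handing in.

```bash
python3 -c "
from rig import env
print(env.observe()['time_s'],env.close_job())"
```

```text
the job is handed in; nothing more can be done
20.7167 None
```

The lid is on the box and the round-headed pin is down through both knuckles. The gripper has let go and moved clear. I handed in at 20.7 s of the 54 s allowed; no verdict is given.

**What I did**
- **First grasp missed:** the fingers closed on top of the rail. Touching the lid board showed the real fingertips end about 22 mm behind the reported TCP, so I corrected for that from then on. The lid did not move in the pictures.
- **Lid:** I picked it up by the rail, corrected its position by about 2 mm above the box, set it down until it touched, and released it.
- **Pin:** I lowered it until the fingertips touched the lid at about 40 N on the wrist (limit 120 N). I then backed off and let the pin drop about the last 10 mm.

**Last checks (final pictures from both cameras)**
- The lid lies flat on the rim and in line with the box. Before the pin went in, the side view put its hole about 2–3 mm from the box's hole.
- The pin stands upright over the hole, with its head on the lid. The bung was not touched.
- **One disagreement:** triangulating the top of the pin's head gave 0.098 m instead of the nominal 0.106 m. The same offset showed when the pin stood in its cup, so I take it as the look of the head rather than a bad seat. The underside of the head matched to about 1–2 mm.

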